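# Lock the strop bar in the sharpening board

### The arm

A 6-joint arm with a two-finger parallel gripper is mounted at the origin on a cart in front of the work surface, level with it; the furniture and walls round the work are solid. World frame = base frame: x ahead of the robot, y to its left, z up, the work surface at z = 0. Lengths are in m, angles in degrees, forces in N, time in s.
With the tool pointing down it reaches from about 0.4 to 0.825 m from the base axis. Payload 7 kg.
Tool frame: the origin (TCP) lies between the finger pads; the fingertips stand 22 mm ahead of it and the grasp point (between the pads) lies 3 mm ahead of it; z points along the fingers, y is the line along which they close (so a half turn about z gives the same grasp; the last joint's range is limited). The gripper opens to 88 mm and grips with 3 to 60 N. Pads are 19 mm wide; open, the fingers measure 130 mm over their backs; the gripper's body (78 mm by 193 mm) begins 47 mm behind the grasp point.
Start: joints at [-59.124, 20.546, 0.682, 0, -70.136, -16.507], TCP at [0.167, -0.654, 0.249] pointing down, gripper open.
Joint ranges: [-176.03, 176.03], [-82.01, 121.73], [-58.28, 71.71], [-173.87, 95.51], [-174.79, -0.11], [-173.66, 173.66]. Speed limits (degrees/s): [136.94, 136.94, 172.46, 180, 180, 180].

### API

Orientations are given as [roll, pitch, yaw] about the fixed x, y, z axes, in that order (R = Rz(yaw) Ry(pitch) Rx(roll)).
In Python, from plant import ctrl gives the robot as it stands.
- The arm moves only by the tool apply_moves, never from a script. Its argument "targets" is a list of rows, each an object with "travel": the shift along the tool's x, y, z in mm, a list of three; "roll": the turn about the tool's z in degrees; "jaw": the finger opening in mm, from 0 to 87.6. In form: [{"travel": [tx, ty, tz], "roll": roll, "jaw": jaw}, ...]. A call has 1 to 10 rows; each row shifts and turns the commanded pose from where the row before left it, along the tool's axes as they then stand; what a row does not reach is not made up. A row lasts 1/10 s, in which the tool goes at most 50 mm and 8.59 degrees, less where a joint would pass 70% of its speed; a pose out of reach is approached as far as the arm can. A call with a gripper value outside its range is refused whole. The fingers move at their own pace and stop on an object; the grip force is fixed at half the most. Time passes only in rows, so rows that do not move let the fingers close. It gives the time, the measured TCP pose, the force, the opening and the grip force at its end, in the units of the state.
- ctrl.get_obs(): the state, without advancing time (a new reading comes with each control period).
- ctrl.snapshot(name): name is "side" or "top" or "wrist"; returns the picture (420x560x3 uint8, red, green, blue); there is no depth.
- ctrl.calibration(name): a dict with "K" (3x3 intrinsics, pixels), "dist_coeffs" ([k1, k2, p1, p2, k3] as OpenCV has them; the pictures are not rectified), "extrinsics" (4x4, takes a point from camera to world coordinates); the wrist camera has in their place "hand_eye" (4x4, takes a point from camera to tool coordinates, whose origin is the TCP and whose axes are the flange's). Camera axes: x right, y down, z forward; pixel columns grow to the right and rows downward; lengths in m; the calibration is good to about 2 mm. A picture is of the moment at which its call begins: read the wrist's pose just before it. calibration takes no time and is no camera call.
- ctrl.close_job(): hands the job in; it is judged then, once.
The state is a dict: "clock": time; "joint_pos": joint angles; "qvel": joint speeds; "tau": joint torques, N m; "tool_pos": TCP position; "orientation": TCP orientation; "force": force on the tool from outside, world axes, zero at the start; "moment": the same for the moment, N m; "opening": finger opening in m; "gripper_force": force on a finger pad.
Only numpy, scipy, OpenCV 4.12 (cv2) and the standard library are available. Lean on these libraries where they do the work, as an engineer would, in place of code of your own. Each camera call takes 0.05 s, during which the arm holds its last target. There are 200 camera calls.

### The job

Get the leather-faced strop bar ready for stropping the chisel: push it flat against the long fence of the plywood board, slide it along the fence until its end meets the end stop, then swing the cam lever round by its red peg until the cam grips the bar tight against the fence, and leave it locked. Only push things with the fingers; the bar stays flat on the board and is never lifted, and the chisel, pliers, bottle and tin are left where they are.

Things in the scene. Friction and masses are not known exactly. Their poses are not given: they have to be found in the camera images.
- jig_board: plywood sharpening board screwed to the bench, 240 mm along its x, 440 mm along its y, 12 mm thick; origin at the centre of its underside, on the bench; x points to the fence (away from the robot), y along the fence towards the end stop (robot's left). It does not move. The bar is home with its origin at x = +62, y = +57 mm in this frame, its long axis along y
- fence_face (a point): mid-length point, at the board's top, of the straight inner face of the wooden fence: x = +82, y = -5 mm in the board's frame. The face runs along the board's y from -200 to +190 mm; the fence is 26 mm wide and 14 mm high
- stop_face (a point): point at the board's top on the face of the wooden end stop: x = +51, y = +165 mm in the board's frame. The stop reaches from x = +20 to the fence and is 26 mm thick and 14 mm high
- strop_bar: loose wooden strop bar with a brown leather face on top, 40 mm along its x, 215 mm along its y, 18 to 20 mm high, about 0.12 kg; origin at the centre of its underside. It lies on the board, leather up, in front of the fence and to the right of the cam
- lever_pivot (a point): axis of the cam lever, a bolt at x = +16.8, y = +100 mm in the board's frame; this point is on the board's top. The lever does not lift
- lever_peg (a point): middle height of the upright red finger peg at the end of the dark wooden lever arm, 95 mm from the pivot axis; the peg is 14 to 19 mm thick and stands from 24 to 62 mm above the bench; this point lies 42 mm above the bench. The flat arm below it is 17 mm wide, its top 24 mm above the bench
- cam_lever (a joint): lever angle, rad, 0 (open) to 2.3, growing anticlockwise from above. Pivot-to-peg direction = 140 deg + angle from the board's x: open it points near left and swings past the robot to the right. Stays where left (friction 0.12 N m). Below 0.4 the bar passes the cam with 12 mm to spare; with the bar home the cam meets it near 1.9 and goes stiff: 6 to 12 N at the peg locks it near 2.0
- cam_disc (a point): centre of the underside of the dark wooden cam disc at the root of the lever arm, 9 mm off the pivot axis; the disc is 40 mm across and 14 mm high, on the board's top. As it turns with the lever it presses the bar to the fence and draws it towards the end stop
- chisel: bench chisel with wooden handle, 29x213x29 mm, lying left of the board, not to be disturbed
- small_pliers: small pliers with red handles, 69x132x13 mm, lying open beyond the chisel, not to be disturbed
- glue_bottle: yellow glue bottle with red nozzle, 38 mm across, 123 mm high, standing behind the fence, not to be disturbed
- round_tin: shallow round open tin, 143 mm across, 34 mm high, behind the fence, not to be disturbed

How it is judged (in metres and radians):
On the way:
1. the bar lies along the fence with its end at the stop, while the lever is still open (x of strop_bar in the frame of jig_board above 0.056 m and y of strop_bar in the frame of jig_board above 0.0535 m and angle between the y axis of strop_bar and the y axis of jig_board, either way round below 0.05 rad and value of joint cam_lever below 1.2 rad), for 0.2 s.
At the end, for the whole second after the job is handed in: the bar lies flat on the board, flush with the fence (within 2.5 mm and 0.02 rad) and with its end within about 3.5 mm of the stop; the lever is swung over (past 1.6 rad) and the cam presses on the bar with more than 4 N; all at rest (x of strop_bar in the frame of jig_board between 0.0595 and 0.0645 m and y of strop_bar in the frame of jig_board between 0.0535 and 0.0605 m and angle between the y axis of strop_bar and the y axis of jig_board, either way round below 0.02 rad and angle between strop_bar's own z axis and vertical below 0.04 rad and height (world z) of strop_bar below 0.0145 m and value of joint cam_lever above 1.6 rad and contact force between cam_lever_c4 and strop_bar above 4 N and linear speed of strop_bar below 0.01 m/s); the robot touches nothing.
It fails at once if the bar is lifted or tipped (height (world z) of strop_bar above 0.02 m or angle between strop_bar's own z axis and vertical above 0.15 rad).
It fails at once if the chisel, pliers, bottle or tin is disturbed (distance of any of chisel, small_pliers, glue_bottle, round_tin from where it was at the start of the episode above 0.015 m or angle between glue_bottle's own z axis and vertical above 0.2 rad).
It also fails if it takes over 64 s, if anything falls off the work surface, if the arm or the gripper's body presses on something with over 40 N, if the wrist force passes 120 N, or if a joint passes its speed limit or range.

## Working session

There is one attempt and no reset: what is moved stays moved. The work goes in short steps, Python scripts to look and compute and a tool call to move; the robot and the scene stay as the last step left them, time stands still between calls to the robot, and variables do not carry over. Pictures are saved under pics/ and viewed, at most 10 in all, crops included, and the job is handed in when it is done.

Besides the shell and the picture viewer there is one more tool, called after "Emit:" as name(argument=value, ...) on one line, values as JSON. apply_moves: Moves the arm, as the interface text tells. Its arguments: {"type":"object","properties":{"targets":{"type":"array","items":{"type":"object","properties":{"travel":{"type":"array","items":{"type":"number"}},"roll":{"type":"number"},"jaw":{"type":"number"}}}}},"required":["targets"]}

```bash
mkdir -p pics
python3 - <<'E'
from plant import ctrl
import cv2,numpy as np
for n in("top","side"):
    cv2.imwrite(f"pics/{n}0.png",ctrl.snapshot(n)[:,:,::-1])
    c=ctrl.calibration(n);print(n,np.round(c["extrinsics"],3).tolist(),np.round(c["K"],1).tolist())
o=ctrl.get_obs();print({k:np.round(v,3).tolist() for k,v in o.items()})
print(np.round(ctrl.calibration("wrist")["hand_eye"],3).tolist())
E
```

```text
top [[-0.002, -0.995, 0.099, 0.562], [-1.0, 0.005, 0.022, 0.124], [-0.023, -0.099, -0.995, 0.915], [0.0, 0.0, 0.0, 1.0]] [[393.4, 0.0, 275.3], [0.0, 393.4, 209.1], [0.0, 0.0, 1.0]]
side [[0.842, 0.446, -0.302, 0.967], [0.539, -0.703, 0.464, -0.363], [-0.006, -0.554, -0.833, 1.012], [0.0, 0.0, 0.0, 1.0]] [[533.5, 0.0, 282.2], [0.0, 533.5, 209.6], [0.0, 0.0, 1.0]]
{'clock': 0.1, 'joint_pos': [-59.122, 20.586, 0.639, -0.018, -70.137, -16.507], 'qvel': [-0.125, -0.121, 0.09, 0.042, -0.108, -0.004], 'tau': [-0.001, -58.417, 29.375, 7.016, 0.01, -0.0], 'tool_pos': [0.167, -0.653, 0.248], 'orientation': [179.915, -0.008, -165.635], 'force': [-0.243, 0.204, -0.822], 'moment': [0.003, 0.033, -0.019], 'gripper_force': 0.0, 'opening': 0.088}
[[0.001, -0.969, -0.248, 0.066], [1.0, 0.001, -0.001, -0.0], [0.001, -0.248, 0.969, -0.136], [0.0, 0.0, 0.0, 1.0]]
```

View pics/top0.png

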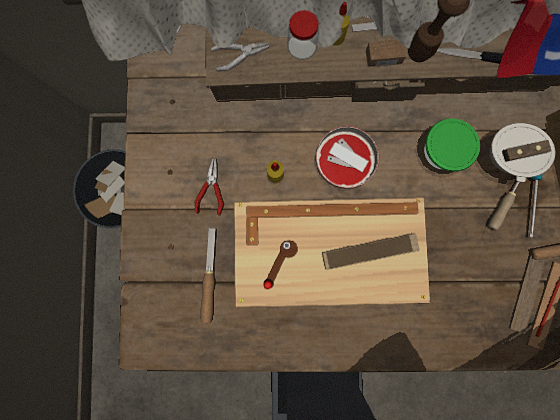

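View pics/side0.png

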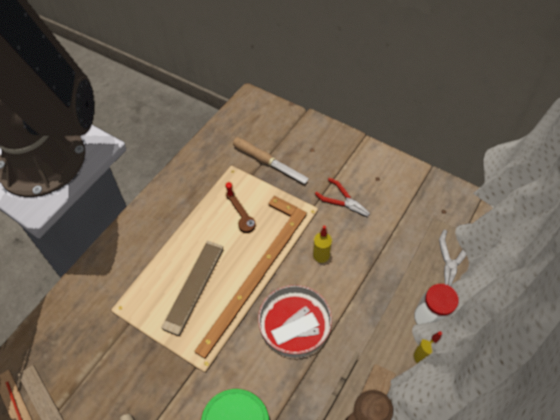

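The top view shows the board with corners near (234,203), (424,198), (429,302) and (236,307). The lever pivot is near (288,246), the peg near (268,284), and the bar runs from (324,260) to (418,243). I'll enlarge the board area to read these more closely.

Run:
```python
import cv2
i=cv2.imread("pics/top0.png")[190:315,228:436]
cv2.imwrite("pics/crop.png",cv2.resize(i,(800,481),interpolation=cv2.INTER_CUBIC))
```

```text
(no output)
```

View pics/crop.png

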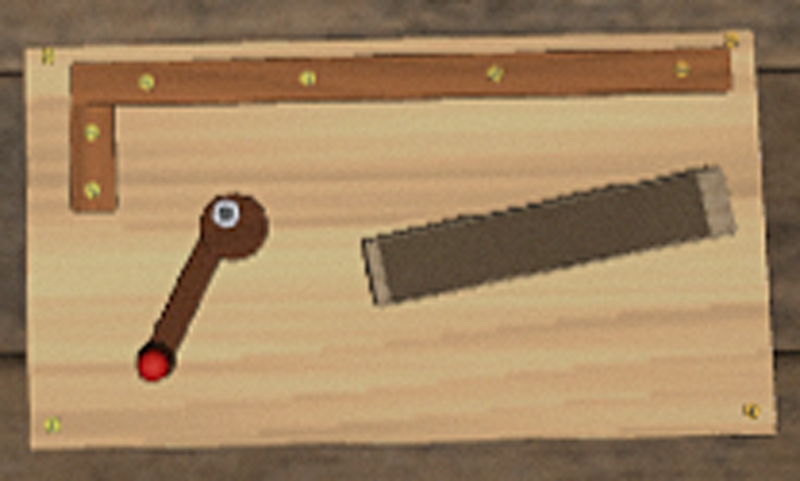

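Crop readings: the board corners are (26,48), (752,31), (776,435) and (31,449). The bar corners are (362,240), (718,165), (736,235) and (378,305). The bolt is at (227,213) and the peg top at (153,365).

```bash
cat > h.py <<'E'
import cv2,numpy as np
from plant import ctrl
def ray(px,z,n="top"):
    c=ctrl.calibration(n);E=np.array(c["extrinsics"])
    p=cv2.undistortPoints(np.array(px,float).reshape(-1,1,2),np.array(c["K"]),np.array(c["dist_coeffs"]))[:,0]
    d=np.c_[p,np.ones(len(p))]@E[:3,:3].T
    return E[:3,3]+d*((z-E[2,3])/d[:,2])[:,None]
def crop(p): return np.array(p,float)/3.846+[228,190]-.37
def frame(B):  # B: far-left, far-right, near-right, near-left -> least squares rigid
    L=np.array([[.12,.22],[.12,-.22],[-.12,-.22],[-.12,.22]])
    c=B.mean(0);H=L.T@(B-c);t=np.arctan2(H[0,1]-H[1,0],H[0,0]+H[1,1])
    R=np.array([[np.cos(t),-np.sin(t)],[np.sin(t),np.cos(t)]])
    return R,c,np.degrees(t),(B-(L@R.T+c))
E
python3 - <<'E'
from h import *
np.set_printoptions(precision=4,suppress=True)
R,c,t,res=frame(ray(crop([(26,48),(752,31),(776,435),(31,449)]),.012)[:,:2])
print("board",c,t,res*1000)
b=lambda p:(p[:,:2]-c)@R
bar=b(ray(crop([(362,240),(718,165),(736,235),(378,305)]),.031));print("bar",bar,bar.mean(0))
print("bolt",b(ray(crop([(227,213)]),.03)));p=b(ray(crop([(153,365)]),.062));print("peg",p,p-[.0168,.1])
print("fence inner ends",b(ray(crop([(116,104),(731,92)]),.026)))
print("bottle base w",ray([(275,178)],.0),ray([(275,166)],.123), b(ray([(275,172)],.06)))
for q in [(.0168,.1),(.062,.057)]: print(q,R@q+c)
E
```

```text
board [0.5542 0.0188] 1.0547630328396291 [[-1.1171 -1.885 ]
 [-1.13    2.4114]
 [ 0.7471  1.5649]
 [ 1.5    -2.0914]]
bar [[-0.0001  0.0218]
 [ 0.0386 -0.1865]
 [-0.0021 -0.1947]
 [-0.0376  0.0137]] [-0.0003 -0.0864]
bolt [[0.0172 0.0996]]
peg [[-0.0665  0.143 ]] [[-0.0833  0.043 ]]
fence inner ends [[ 0.0826  0.1635]
 [ 0.0814 -0.1981]]
bottle base w [[0.7271 0.1451 0.    ]] [[0.7298 0.1423 0.123 ]] [[0.1778 0.1217]]
(0.0168, 0.1) [0.5691 0.1191]
(0.062, 0.057) [0.6151 0.077 ]
```

The fit is consistent: the bolt lands at (17.2, 99.6), the peg is 94 mm from the pivot (lever about 0.22 rad), and the fence face comes out at 82. The bar is at board (0, −86), turned about 10°. First move: turn the tool to the board's axes and go in front of the bar with the jaw wide open, so two points can push.

Emit:
apply_moves(targets=[{"travel": [0, 0, 0], "roll": 6.7, "jaw": 87}, {"travel": [0, 0, 0], "roll": 6.6, "jaw": 87}, {"travel": [-20, 37, 0], "roll": 0, "jaw": 87}, {"travel": [-20, 37, 0], "roll": 0, "jaw": 87}, {"travel": [-20, 37, 0], "roll": 0, "jaw": 87}, {"travel": [-20, 37, 0], "roll": 0, "jaw": 87}, {"travel": [-20, 37, 0], "roll": 0, "jaw": 87}, {"travel": [-20, 37, 0], "roll": 0, "jaw": 87}, {"travel": [-20, 37, 0], "roll": 0, "jaw": 87}, {"travel": [-20, 37, 0], "roll": 0, "jaw": 87}])

```text
clock: 1.1
tool_pos: [0.3222, -0.3533, 0.2484]
orientation: [180.0, -0.0, -178.9]
force: [1.5, -0.4, -0.8]
opening: 0.0873
gripper_force: 0.0
```

Emit:
apply_moves(targets=[{"travel": [-20, 37, 0], "roll": 0, "jaw": 87}, {"travel": [-20, 37, 0], "roll": 0, "jaw": 87}, {"travel": [-20, 37, 0], "roll": 0, "jaw": 87}, {"travel": [-20, 37, 0], "roll": 0, "jaw": 87}, {"travel": [-20, 37, 0], "roll": 0, "jaw": 87}, {"travel": [-20, 37, 0], "roll": 0, "jaw": 87}, {"travel": [0, 0, 0], "roll": 0, "jaw": 87}, {"travel": [0, 0, 0], "roll": 0, "jaw": 87}])

```text
clock: 1.9
tool_pos: [0.4378, -0.1298, 0.2482]
orientation: [180.0, -0.0, -178.8]
force: [0.7, -0.2, -0.4]
opening: 0.0868
gripper_force: 0.0
```

```bash
cat >> h.py <<'E'
T=np.radians(1.055);RB=np.array([[np.cos(T),-np.sin(T)],[np.sin(T),np.cos(T)]]);CB=np.array([.5542,.0188])
def st():
    o=ctrl.get_obs();p=np.array(o["tool_pos"])
    print("t",round(o["clock"],2),"board xy mm",np.round((p[:2]-CB)@RB*1000,1),"z",round(p[2]*1000,1),"rpy",np.round(o["orientation"],2),"F",np.round(np.array(o["force"])[:2]@RB,1),np.round(o["force"][2],1),"op",round(o["opening"],4),"j6",round(o["joint_pos"][5],1))
E
python3 -c "from h import *;st()"
```

```text
t 1.9 board xy mm [-119.1 -146.4] z 248.2 rpy [ 1.8000e+02 -5.0000e-02 -1.7879e+02] F [ 0.7 -0.2] -0.4 op 0.0868 j6 -97.1
```

Emit:
apply_moves(targets=[{"travel": [-10, 30, 20], "roll": 0, "jaw": 87}, {"travel": [-10, 30, 20], "roll": 0, "jaw": 87}, {"travel": [0, 0, 40], "roll": 0, "jaw": 87}, {"travel": [0, 0, 40], "roll": 0, "jaw": 87}, {"travel": [0, 0, 30], "roll": 0, "jaw": 87}, {"travel": [0, 0, 20], "roll": 0, "jaw": 87}, {"travel": [0, 0, 10], "roll": 0, "jaw": 87}, {"travel": [0, 0, 0], "roll": 0, "jaw": 87}, {"travel": [0, 0, 0], "roll": 0, "jaw": 87}])

```text
clock: 2.8
tool_pos: [0.4571, -0.0708, 0.0693]
orientation: [-180.0, 0.0, -179.0]
force: [0.7, -0.1, 0.5]
opening: 0.0869
gripper_force: 0.0
```

```bash
python3 -c "
from h import *;st();print(np.round(ctrl.get_obs()['joint_pos'],1))
cv2.imwrite('pics/top1.png',ctrl.snapshot('top')[:,:,::-1])"
```

```text
t 2.8 board xy mm [-98.8 -87.8] z 69.3 rpy [-1.8000e+02  4.0000e-02 -1.7897e+02] F [ 0.7 -0.1] 0.5 op 0.0869 j6 -104.7
[  15.7   12.4  -38.7    0.   -38.8 -104.7]
```

Emit:
apply_moves(targets=[{"travel": [0, 0, 15], "roll": 0, "jaw": 87}, {"travel": [0, 0, 15], "roll": 0, "jaw": 87}, {"travel": [0, 0, 0], "roll": 0, "jaw": 87}, {"travel": [-12, 0, 0], "roll": 0, "jaw": 87}, {"travel": [-12, 0, 0], "roll": 0, "jaw": 87}, {"travel": [-12, 0, 0], "roll": 0, "jaw": 87}, {"travel": [-10, 0, 0], "roll": 0, "jaw": 87}, {"travel": [-10, 0, 0], "roll": 0, "jaw": 87}, {"travel": [-10, 0, 0], "roll": 0, "jaw": 87}, {"travel": [0, 0, 0], "roll": 0, "jaw": 87}])

```text
clock: 3.85
tool_pos: [0.5241, -0.0691, 0.0385]
orientation: [-180.0, 0.0, -178.9]
force: [-0.1, 0.3, -0.0]
opening: 0.087
gripper_force: 0.0
```

```bash
python3 -c "
from h import *;st()
i=ctrl.snapshot('top')[:,:,::-1][190:315,228:436]
cv2.imwrite('pics/top2.png',cv2.resize(i,(800,481),interpolation=cv2.INTER_CUBIC))"
```

```text
t 3.85 board xy mm [-31.7 -87.3] z 38.5 rpy [-1.7999e+02  3.0000e-02 -1.7892e+02] F [-0.1  0.3] -0.0 op 0.087 j6 -102.7
```

View pics/top2.png

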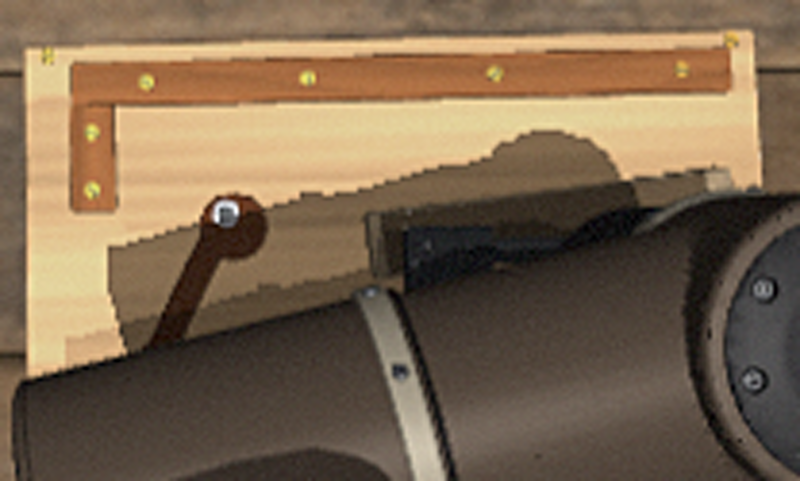

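The bar's left end is now at (365,215) and its right end at (728,168). It is being pushed and is straightening, so I continue.

Emit:
apply_moves(targets=[{"travel": [-8, 0, 0], "roll": 0, "jaw": 87}, {"travel": [-8, 0, 0], "roll": 0, "jaw": 87}, {"travel": [-8, 0, 0], "roll": 0, "jaw": 87}, {"travel": [-8, 0, 0], "roll": 0, "jaw": 87}, {"travel": [-8, 0, 0], "roll": 0, "jaw": 87}, {"travel": [-6, 0, 0], "roll": 0, "jaw": 87}, {"travel": [-4, 0, 0], "roll": 0, "jaw": 87}, {"travel": [-3, 0, 0], "roll": 0, "jaw": 87}, {"travel": [-2, 0, 0], "roll": 0, "jaw": 87}, {"travel": [0, 0, 0], "roll": 0, "jaw": 87}])

```text
clock: 4.9
tool_pos: [0.5779, -0.0681, 0.0385]
orientation: [180.0, 0.0, -178.9]
force: [-1.3, 0.1, -0.2]
opening: 0.0867
gripper_force: 0.0
```

```bash
python3 -c "from h import *;st()"
```

```text
t 4.9 board xy mm [ 22.1 -87.3] z 38.5 rpy [ 1.8000e+02  2.0000e-02 -1.7893e+02] F [-1.3  0.1] -0.2 op 0.0867 j6 -101.5
```

Emit:
apply_moves(targets=[{"travel": [-3, 0, 0], "roll": 0, "jaw": 87}, {"travel": [-3, 0, 0], "roll": 0, "jaw": 87}, {"travel": [-2, 0, 0], "roll": 0, "jaw": 87}, {"travel": [-1, 0, 0], "roll": 0, "jaw": 87}, {"travel": [0, 0, 0], "roll": 0, "jaw": 87}])

```text
clock: 5.4
tool_pos: [0.5867, -0.068, 0.0386]
orientation: [-180.0, -0.0, -178.9]
force: [-0.8, -0.1, 0.2]
opening: 0.0871
gripper_force: 0.3
```

```bash
python3 -c "
from h import *;st()
i=ctrl.snapshot('top')[:,:,::-1][190:315,228:436]
cv2.imwrite('pics/top3.png',cv2.resize(i,(800,481),interpolation=cv2.INTER_CUBIC))"
```

```text
t 5.4 board xy mm [ 30.9 -87.3] z 38.6 rpy [-180.     -0.   -178.93] F [-0.8 -0.1] 0.2 op 0.0871 j6 -101.3
```

View pics/top3.png

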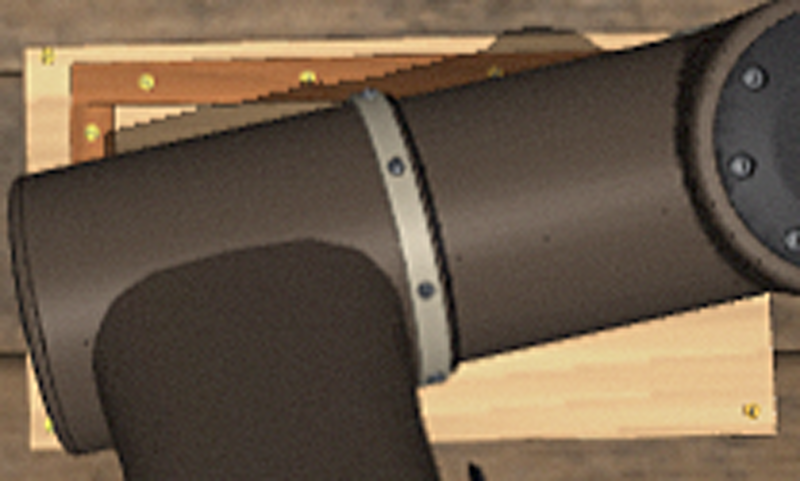

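The arm hides the bar in this view, so I go by force: push on in small steps until the fence resists.

Emit:
apply_moves(targets=[{"travel": [-1, 0, 0], "roll": 0, "jaw": 87}, {"travel": [-1, 0, 0], "roll": 0, "jaw": 87}, {"travel": [0, 0, 0], "roll": 0, "jaw": 87}])

```text
clock: 5.75
tool_pos: [0.5868, -0.0681, 0.0383]
orientation: [-180.0, -0.2, -178.9]
force: [-5.8, 1.4, 4.3]
opening: 0.0872
gripper_force: 3.3
```

Emit:
apply_moves(targets=[{"travel": [-1, 0, 0], "roll": 0, "jaw": 87}, {"travel": [-1, 0, 0], "roll": 0, "jaw": 87}, {"travel": [0, 0, 0], "roll": 0, "jaw": 87}])

```text
clock: 6.05
tool_pos: [0.5869, -0.0682, 0.038]
orientation: [-180.0, -0.4, -179.0]
force: [-11.7, 1.8, 9.6]
opening: 0.087
gripper_force: 6.0
```

The bar is flush with the fence at tool x ≈ 31. I back off, lift, close the jaw and go to the bar's right end.

Emit:
apply_moves(targets=[{"travel": [10, 0, 0], "roll": 0, "jaw": 87}, {"travel": [15, 0, 0], "roll": 0, "jaw": 87}, {"travel": [0, 0, -25], "roll": 0, "jaw": 0}, {"travel": [0, 0, -25], "roll": 0, "jaw": 0}, {"travel": [-10, -30, 0], "roll": 0, "jaw": 0}, {"travel": [-10, -30, 0], "roll": 0, "jaw": 0}, {"travel": [-10, -30, 0], "roll": 0, "jaw": 0}, {"travel": [-10, -30, 0], "roll": 0, "jaw": 0}, {"travel": [-10, -28, 0], "roll": 0, "jaw": 0}, {"travel": [0, 0, 0], "roll": 0, "jaw": 0}])

```text
clock: 7.05
tool_pos: [0.6196, -0.2184, 0.0883]
orientation: [-180.0, 0.1, -179.1]
force: [-1.2, 0.2, -0.1]
opening: 0.0287
gripper_force: 0.0
```

```bash
python3 -c "
from h import *;st()
i=ctrl.snapshot('top')[:,:,::-1][190:315,228:436]
cv2.imwrite('pics/top4.png',cv2.resize(i,(800,481),interpolation=cv2.INTER_CUBIC))"
```

```text
t 7.05 board xy mm [  61.  -238.4] z 88.3 rpy [-1.7995e+02  1.0000e-01 -1.7908e+02] F [-1.2  0.2] -0.1 op 0.0287 j6 -86.7
```

View pics/top4.png

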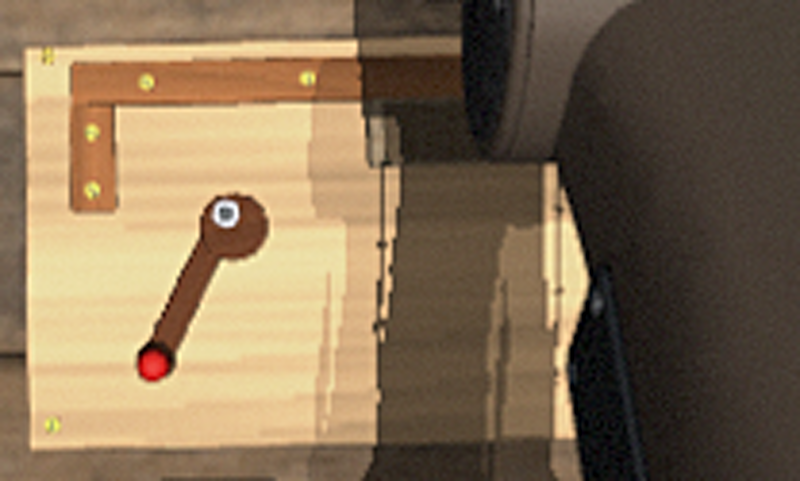

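The bar lies along the fence with its left end near (368,135), i.e. y ≈ +20 mm, so its right end is near −195. I lower the closed fingers and push along the fence.

Emit:
apply_moves(targets=[{"travel": [0, 0, 25], "roll": 0, "jaw": 0}, {"travel": [0, 0, 25], "roll": 0, "jaw": 0}, {"travel": [0, 0, 0], "roll": 0, "jaw": 0}, {"travel": [0, 6, 0], "roll": 0, "jaw": 0}, {"travel": [0, 6, 0], "roll": 0, "jaw": 0}, {"travel": [0, 6, 0], "roll": 0, "jaw": 0}, {"travel": [0, 6, 0], "roll": 0, "jaw": 0}, {"travel": [0, 8, 0], "roll": 0, "jaw": 0}, {"travel": [0, 8, 0], "roll": 0, "jaw": 0}, {"travel": [0, 8, 0], "roll": 0, "jaw": 0}])

```text
clock: 8.1
tool_pos: [0.6176, -0.1667, 0.0388]
orientation: [-180.0, 0.0, -178.9]
force: [0.5, -1.9, 1.3]
opening: 0.0
gripper_force: 0.6
```

Emit:
apply_moves(targets=[{"travel": [0, 10, 0], "roll": 0, "jaw": 0}, {"travel": [0, 10, 0], "roll": 0, "jaw": 0}, {"travel": [0, 10, 0], "roll": 0, "jaw": 0}, {"travel": [0, 10, 0], "roll": 0, "jaw": 0}, {"travel": [0, 10, 0], "roll": 0, "jaw": 0}, {"travel": [0, 10, 0], "roll": 0, "jaw": 0}, {"travel": [0, 10, 0], "roll": 0, "jaw": 0}, {"travel": [0, 10, 0], "roll": 0, "jaw": 0}, {"travel": [0, 10, 0], "roll": 0, "jaw": 0}, {"travel": [0, 0, 0], "roll": 0, "jaw": 0}])

```text
clock: 9.1
tool_pos: [0.6158, -0.076, 0.0385]
orientation: [180.0, 0.0, -178.9]
force: [0.4, 0.8, 0.7]
opening: 0.0003
gripper_force: 0.0
```

```bash
python3 -c "from h import *;st()"
```

```text
t 9.1 board xy mm [ 59.9 -95.9] z 38.5 rpy [ 179.98    0.   -178.87] F [0.4 0.8] 0.7 op 0.0003 j6 -99.8
```

Emit:
apply_moves(targets=[{"travel": [0, 4, 0], "roll": 0, "jaw": 0}, {"travel": [0, 4, 0], "roll": 0, "jaw": 0}, {"travel": [0, 4, 0], "roll": 0, "jaw": 0}, {"travel": [0, 3, 0], "roll": 0, "jaw": 0}, {"travel": [0, 2, 0], "roll": 0, "jaw": 0}, {"travel": [0, 2, 0], "roll": 0, "jaw": 0}, {"travel": [0, 0, 0], "roll": 0, "jaw": 0}])

```text
clock: 9.8
tool_pos: [0.6155, -0.0582, 0.0386]
orientation: [180.0, 0.0, -178.9]
force: [0.1, -0.4, -0.4]
opening: 0.0001
gripper_force: 0.0
```

Emit:
apply_moves(targets=[{"travel": [0, 2, 0], "roll": 0, "jaw": 0}, {"travel": [0, 2, 0], "roll": 0, "jaw": 0}, {"travel": [0, 0, 0], "roll": 0, "jaw": 0}])

```text
clock: 10.1
tool_pos: [0.6154, -0.0542, 0.0386]
orientation: [180.0, 0.0, -178.9]
force: [0.4, -0.1, 0.0]
opening: 0.0004
gripper_force: 0.0
```

Emit:
apply_moves(targets=[{"travel": [0, 1, 0], "roll": 0, "jaw": 0}, {"travel": [0, 1, 0], "roll": 0, "jaw": 0}, {"travel": [0, 0, 0], "roll": 0, "jaw": 0}])

```text
clock: 10.4
tool_pos: [0.6154, -0.0523, 0.0386]
orientation: [180.0, 0.0, -178.9]
force: [-0.8, -0.2, 0.3]
opening: 0.0001
gripper_force: 0.0
```

```bash
python3 -c "from h import *;st()"
```

```text
t 10.4 board xy mm [ 59.9 -72.2] z 38.6 rpy [ 180.      0.   -178.93] F [-0.8 -0.1] 0.3 op 0.0001 j6 -102.2
```

Emit:
apply_moves(targets=[{"travel": [0, 1, 0], "roll": 0, "jaw": 0}, {"travel": [0, 1, 0], "roll": 0, "jaw": 0}, {"travel": [0, 0, 0], "roll": 0, "jaw": 0}])

```text
clock: 10.7
tool_pos: [0.6153, -0.0502, 0.0386]
orientation: [180.0, 0.0, -178.9]
force: [-0.3, -0.2, 0.7]
opening: 0.0005
gripper_force: 0.1
```

Emit:
apply_moves(targets=[{"travel": [0, 1, 0], "roll": 0, "jaw": 0}, {"travel": [0, 1, 0], "roll": 0, "jaw": 0}, {"travel": [0, 0, 0], "roll": 0, "jaw": 0}])

```text
clock: 11.0
tool_pos: [0.6153, -0.0482, 0.0386]
orientation: [180.0, 0.0, -178.9]
force: [-0.5, 0.1, 0.3]
opening: 0.0
gripper_force: 0.1
```

Emit:
apply_moves(targets=[{"travel": [0, 1, 0], "roll": 0, "jaw": 0}, {"travel": [0, 1, 0], "roll": 0, "jaw": 0}, {"travel": [0, 0, 0], "roll": 0, "jaw": 0}])

```text
clock: 11.3
tool_pos: [0.6152, -0.0463, 0.0386]
orientation: [180.0, 0.0, -178.9]
force: [-0.7, 0.1, 0.2]
opening: 0.0006
gripper_force: 0.0
```

```bash
python3 -c "
from h import *
i=ctrl.snapshot('side')[:,:,::-1][150:370,105:330]
cv2.imwrite('pics/side5.png',cv2.resize(i,(614,600),interpolation=cv2.INTER_CUBIC))"
```

```text
(no output)
```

View pics/side5.png

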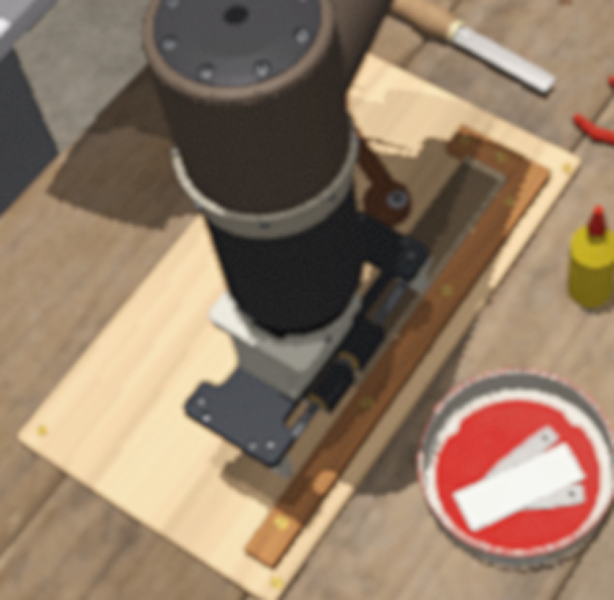

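The bar's left end, at about (495,178), is almost at the stop. I keep easing it on.

Emit:
apply_moves(targets=[{"travel": [0, 1, 0], "roll": 0, "jaw": 0}, {"travel": [0, 1, 0], "roll": 0, "jaw": 0}, {"travel": [0, 0, 0], "roll": 0, "jaw": 0}])

```text
clock: 11.65
tool_pos: [0.6149, -0.0452, 0.0386]
orientation: [-179.9, -0.0, -178.9]
force: [-0.3, -5.3, -0.1]
opening: 0.0006
gripper_force: 2.7
```

Emit:
apply_moves(targets=[{"travel": [0, 1, 0], "roll": 0, "jaw": 0}, {"travel": [0, 1, 0], "roll": 0, "jaw": 0}, {"travel": [0, 0, 0], "roll": 0, "jaw": 0}])

```text
clock: 11.95
tool_pos: [0.6144, -0.0451, 0.0386]
orientation: [-179.8, -0.1, -178.9]
force: [1.0, -15.4, 0.2]
opening: 0.0002
gripper_force: 7.6
```

Emit:
apply_moves(targets=[{"travel": [0, 1, 0], "roll": 0, "jaw": 0}, {"travel": [0, 1, 0], "roll": 0, "jaw": 0}, {"travel": [0, 0, 0], "roll": 0, "jaw": 0}])

```text
clock: 12.25
tool_pos: [0.614, -0.0449, 0.0386]
orientation: [-179.7, -0.2, -179.0]
force: [1.5, -25.2, 0.2]
opening: 0.0002
gripper_force: 12.5
```

The stop resists with 25 N. I lift off and press once more against the fence with two points, which also confirms the bar is flush.

Emit:
apply_moves(targets=[{"travel": [0, -15, 0], "roll": 0, "jaw": 0}, {"travel": [0, 0, -25], "roll": 0, "jaw": 0}, {"travel": [0, 0, -25], "roll": 0, "jaw": 60}, {"travel": [18, 28, 0], "roll": 0, "jaw": 60}, {"travel": [18, 28, 0], "roll": 0, "jaw": 60}, {"travel": [18, 30, 0], "roll": 0, "jaw": 60}, {"travel": [0, 0, 0], "roll": 0, "jaw": 60}, {"travel": [0, 0, 25], "roll": 0, "jaw": 60}, {"travel": [0, 0, 25], "roll": 0, "jaw": 60}, {"travel": [0, 0, 0], "roll": 0, "jaw": 60}])

```text
clock: 13.25
tool_pos: [0.5579, 0.0289, 0.0359]
orientation: [-179.9, -0.3, -179.0]
force: [-0.6, -0.7, -0.5]
opening: 0.0576
gripper_force: 0.0
```

```bash
python3 -c "from h import *;st()"
```

```text
t 13.25 board xy mm [ 3.9 10.1] z 35.9 rpy [-179.93   -0.27 -178.96] F [-0.6 -0.7] -0.5 op 0.0576 j6 -111.9
```

Emit:
apply_moves(targets=[{"travel": [-6, 0, -2], "roll": 0, "jaw": 60}, {"travel": [-6, 0, 0], "roll": 0, "jaw": 60}, {"travel": [-5, 0, 0], "roll": 0, "jaw": 60}, {"travel": [-4, 0, 0], "roll": 0, "jaw": 60}, {"travel": [-3, 0, 0], "roll": 0, "jaw": 60}, {"travel": [-2, 0, 0], "roll": 0, "jaw": 60}, {"travel": [-2, 0, 0], "roll": 0, "jaw": 60}, {"travel": [0, 0, 0], "roll": 0, "jaw": 60}])

```text
clock: 14.05
tool_pos: [0.585, 0.0296, 0.0401]
orientation: [-179.9, -0.3, -179.0]
force: [-9.2, 2.2, 5.9]
opening: 0.0599
gripper_force: 4.4
```

Emit:
apply_moves(targets=[{"travel": [-1, 0, 0], "roll": 0, "jaw": 60}, {"travel": [-1, 0, 0], "roll": 0, "jaw": 60}, {"travel": [0, 0, 0], "roll": 0, "jaw": 60}])

```text
clock: 14.35
tool_pos: [0.5851, 0.0295, 0.0399]
orientation: [-179.9, -0.5, -179.0]
force: [-14.7, 2.6, 10.4]
opening: 0.06
gripper_force: 7.6
```

```bash
python3 -c "from h import *;st()"
```

```text
t 14.35 board xy mm [31.1 10.1] z 39.9 rpy [-179.93   -0.48 -178.97] F [-14.7   2.9] 10.4 op 0.06 j6 -110.8
```

Contact came at the same x = 31, so the bar is flush. Now the lever: clear the bar, rise and go beyond the peg, turning tool x to the tangential direction (yaw ≈ −116).

Emit:
apply_moves(targets=[{"travel": [12, 0, 0], "roll": 0, "jaw": 60}, {"travel": [18, 0, 0], "roll": 0, "jaw": 0}, {"travel": [0, 0, -30], "roll": 0, "jaw": 0}, {"travel": [0, 0, -35], "roll": 0, "jaw": 0}, {"travel": [11, 32, 0], "roll": 0, "jaw": 0}, {"travel": [11, 32, 0], "roll": 0, "jaw": 0}, {"travel": [12, 32, 0], "roll": 0, "jaw": 0}, {"travel": [12, 33, 0], "roll": 0, "jaw": 0}, {"travel": [12, 33, 0], "roll": 0, "jaw": 0}, {"travel": [0, 0, 0], "roll": -7, "jaw": 0}])

```text
clock: 15.35
tool_pos: [0.4981, 0.1937, 0.106]
orientation: [179.9, 0.1, -171.8]
force: [0.5, -0.6, -0.3]
opening: 0.0006
gripper_force: 0.0
```

Emit:
apply_moves(targets=[{"travel": [0, 0, 0], "roll": -8, "jaw": 0}, {"travel": [0, 0, 0], "roll": -8, "jaw": 0}, {"travel": [0, 0, 0], "roll": -8, "jaw": 0}, {"travel": [0, 0, 0], "roll": -8, "jaw": 0}, {"travel": [0, 0, 0], "roll": -8, "jaw": 0}, {"travel": [0, 0, 0], "roll": -8, "jaw": 0}, {"travel": [0, 0, 0], "roll": -8, "jaw": 0}, {"travel": [0, 0, 0], "roll": 0, "jaw": 0}])

```text
clock: 16.15
tool_pos: [0.4989, 0.1905, 0.1057]
orientation: [-180.0, 0.0, -115.8]
force: [-0.7, 0.2, 0.1]
opening: 0.0004
gripper_force: 0.0
```

```bash
python3 -c "
from h import *;st()
cv2.imwrite('pics/w6.png',ctrl.snapshot('wrist')[:,:,::-1])"
```

```text
t 16.15 board xy mm [-52.2 172.7] z 105.7 rpy [-1.7997e+02  4.0000e-02 -1.1581e+02] F [-0.7  0.2] 0.1 op 0.0004 j6 -67.8
```

View pics/w6.png

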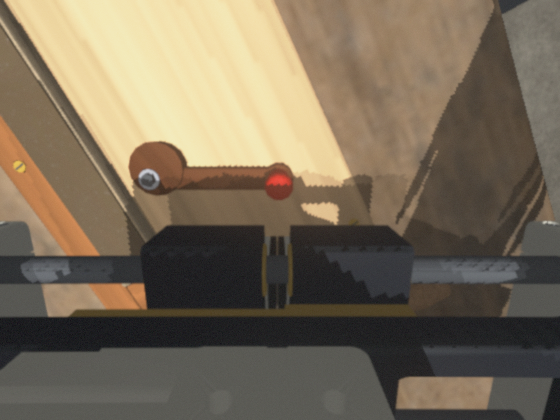

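The peg, at (278,183), is centred ahead of the fingers and the bar lies along the fence. I lower beside the peg and begin the arc.

Emit:
apply_moves(targets=[{"travel": [0, 0, 25], "roll": 0, "jaw": 0}, {"travel": [0, 0, 25], "roll": 0, "jaw": 0}, {"travel": [0, 0, 3], "roll": 0, "jaw": 0}, {"travel": [6, 0, 0], "roll": 0, "jaw": 0}, {"travel": [6, 0, 0], "roll": 0, "jaw": 0}, {"travel": [6.6, 1.1, 0], "roll": -4, "jaw": 0}, {"travel": [6.6, 1.1, 0], "roll": -4, "jaw": 0}, {"travel": [6.6, 1.1, 0], "roll": -4, "jaw": 0}, {"travel": [6.6, 1.1, 0], "roll": -4, "jaw": 0}, {"travel": [0, 0, 0], "roll": 0, "jaw": 0}])

```text
clock: 17.2
tool_pos: [0.4804, 0.156, 0.0538]
orientation: [-179.9, 0.1, -99.9]
force: [1.2, -0.3, 0.1]
opening: 0.0004
gripper_force: 0.0
```

```bash
cat >> h.py <<'E'
def lev():
    st();o=ctrl.get_obs();p=(np.array(o["tool_pos"])[:2]-CB)@RB*1000-[16.8,100]
    phi=np.radians(o["orientation"][2]-1.055-90)
    u=np.array([np.cos(phi),np.sin(phi)]);t=np.array([-u[1],u[0]])
    print("lever angle from yaw",np.degrees(phi)%360-140,"radial",p@u,"tangential",p@t,"F tan",(np.array(o["force"])[:2]@RB)@t)
E
python3 -c "from h import *;lev()"
```

```text
t 17.2 board xy mm [-71.2 138.5] z 53.8 rpy [-1.7993e+02  8.0000e-02 -9.9950e+01] F [ 1.2 -0.3] 0.1 op 0.0004 j6 -50.2
lever angle from yaw 28.998160257935098 radial 93.763629588048 tangential -21.016961057417138 F tan 0.08832997557573342
```

Radial 94, tangential −21: the tool is tracking the peg's arc. Continuing to about 1.8 rad (103°).

Emit:
apply_moves(targets=[{"travel": [6.6, 1.2, 0], "roll": -4, "jaw": 0}, {"travel": [6.6, 1.2, 0], "roll": -4, "jaw": 0}, {"travel": [6.6, 1.2, 0], "roll": -4, "jaw": 0}, {"travel": [6.6, 1.2, 0], "roll": -4, "jaw": 0}, {"travel": [6.6, 1.2, 0], "roll": -4, "jaw": 0}, {"travel": [6.6, 1.2, 0], "roll": -4, "jaw": 0}, {"travel": [6.6, 1.2, 0], "roll": -4, "jaw": 0}, {"travel": [6.6, 1.2, 0], "roll": -4, "jaw": 0}, {"travel": [6.6, 1.2, 0], "roll": -4, "jaw": 0}, {"travel": [0, 0, 0], "roll": 0, "jaw": 0}])

```text
clock: 18.2
tool_pos: [0.4765, 0.097, 0.0534]
orientation: [-179.9, 0.0, -64.0]
force: [-0.6, 0.9, -1.0]
opening: 0.0004
gripper_force: 0.0
```

```bash
python3 -c "from h import *;lev()"
```

```text
t 18.2 board xy mm [-76.2  79.6] z 53.4 rpy [-179.92    0.    -64.04] F [-0.6  0.9] -1.0 op 0.0004 j6 -8.8
lever angle from yaw 64.90367722664885 radial 92.97172326606274 tangential -20.65400847300969 F tan -1.052436256295865
```

Emit:
apply_moves(targets=[{"travel": [6.6, 1.3, 0], "roll": -4, "jaw": 0}, {"travel": [6.6, 1.3, 0], "roll": -4, "jaw": 0}, {"travel": [6.6, 1.3, 0], "roll": -4, "jaw": 0}, {"travel": [6.6, 1.3, 0], "roll": -4, "jaw": 0}, {"travel": [6.6, 1.3, 0], "roll": -4, "jaw": 0}, {"travel": [6.6, 1.3, 0], "roll": -4, "jaw": 0}, {"travel": [6.6, 1.3, 0], "roll": -4, "jaw": 0}, {"travel": [6.6, 1.3, 0], "roll": -4, "jaw": 0}, {"travel": [6.6, 1.3, 0], "roll": -4, "jaw": 0}, {"travel": [0, 0, 0], "roll": 0, "jaw": 0}])

```text
clock: 19.2
tool_pos: [0.5072, 0.0461, 0.0529]
orientation: [-180.0, -0.0, -28.1]
force: [-0.5, 0.1, 0.2]
opening: 0.0002
gripper_force: 0.0
```

```bash
python3 -c "from h import *;lev()"
```

```text
t 19.2 board xy mm [-46.5  28.1] z 52.9 rpy [-1.7998e+02 -3.0000e-02 -2.8090e+01] F [-0.5  0.1] 0.2 op 0.0002 j6 34.6
lever angle from yaw 100.85121314334145 radial 93.58953756745272 tangential -20.226233777653423 F tan -0.46728830135805965
```

Emit:
apply_moves(targets=[{"travel": [3.3, 0.6, 0], "roll": -2, "jaw": 0}, {"travel": [3.3, 0.6, 0], "roll": -2, "jaw": 0}, {"travel": [3.3, 0.6, 0], "roll": -2, "jaw": 0}, {"travel": [1.6, 0.3, 0], "roll": -1, "jaw": 0}, {"travel": [0, 0, 0], "roll": 0, "jaw": 0}])

```text
clock: 19.7
tool_pos: [0.5161, 0.0394, 0.0527]
orientation: [-180.0, -0.0, -21.1]
force: [-0.7, 0.6, 0.1]
opening: 0.0006
gripper_force: 0.3
```

Emit:
apply_moves(targets=[{"travel": [1.6, 0.3, 0], "roll": -1, "jaw": 0}, {"travel": [1.6, 0.3, 0], "roll": -1, "jaw": 0}, {"travel": [0, 0, 0], "roll": 0, "jaw": 0}])

```text
clock: 20.0
tool_pos: [0.519, 0.0375, 0.0526]
orientation: [180.0, -0.0, -18.9]
force: [-0.7, -0.5, 1.3]
opening: 0.0005
gripper_force: 0.5
```

```bash
python3 -c "from h import *;lev()"
```

```text
t 20.0 board xy mm [-34.8  19.4] z 52.6 rpy [180.    -0.   -18.92] F [-0.7 -0.4] 1.3 op 0.0005 j6 45.3
lever angle from yaw 110.02633663852288 radial 93.40771310411805 tangential -20.985225583270466 F tan -0.537547727429172
```

Emit:
apply_moves(targets=[{"travel": [1.6, 0.3, 0], "roll": -1, "jaw": 0}, {"travel": [0, 0, 0], "roll": 0, "jaw": 0}])

```text
clock: 20.2
tool_pos: [0.5205, 0.0367, 0.0525]
orientation: [180.0, -0.0, -17.9]
force: [-0.8, -0.4, 0.8]
opening: 0.0002
gripper_force: 0.4
```

Emit:
apply_moves(targets=[{"travel": [1.6, 0.3, 0], "roll": -1, "jaw": 0}, {"travel": [0, 0, 0], "roll": 0, "jaw": 0}])

```text
clock: 20.4
tool_pos: [0.5218, 0.0359, 0.0525]
orientation: [180.0, 0.0, -16.9]
force: [-1.3, -0.8, 0.9]
opening: 0.0006
gripper_force: 0.6
```

Emit:
apply_moves(targets=[{"travel": [1.6, 0.3, 0], "roll": -1, "jaw": 0}, {"travel": [0, 0, 0], "roll": 0, "jaw": 0}])

```text
clock: 20.6
tool_pos: [0.5231, 0.0351, 0.0525]
orientation: [180.0, 0.0, -15.9]
force: [-2.8, 0.6, 1.1]
opening: 0.0006
gripper_force: 1.2
```

```bash
python3 -c "from h import *;lev()"
```

```text
t 20.6 board xy mm [-30.8  16.9] z 52.5 rpy [ 1.7998e+02  3.0000e-02 -1.5890e+01] F [-2.8  0.7] 1.1 op 0.0006 j6 48.8
lever angle from yaw 113.05211240612488 radial 93.37560708506025 tangential -21.34154269462734 F tan -2.8344722783645016
```

The lever is stiffening. I press on without turning until the force is about 10–12 N.

Emit:
apply_moves(targets=[{"travel": [1.5, 0, 0], "roll": 0, "jaw": 0}, {"travel": [1, 0, 0], "roll": 0, "jaw": 0}, {"travel": [0, 0, 0], "roll": 0, "jaw": 0}])

```text
clock: 20.9
tool_pos: [0.5251, 0.0343, 0.0524]
orientation: [180.0, 0.1, -15.9]
force: [-4.2, 0.6, 2.5]
opening: 0.0002
gripper_force: 2.3
```

Emit:
apply_moves(targets=[{"travel": [1, 0, 0], "roll": 0, "jaw": 0}, {"travel": [1, 0, 0], "roll": 0, "jaw": 0}, {"travel": [0, 0, 0], "roll": 0, "jaw": 0}])

```text
clock: 21.2
tool_pos: [0.5265, 0.0337, 0.0523]
orientation: [179.9, 0.1, -16.0]
force: [-7.2, 1.1, 3.7]
opening: 0.0003
gripper_force: 3.5
```

```bash
python3 -c "from h import *;lev()"
```

```text
t 21.2 board xy mm [-27.5  15.4] z 52.3 rpy [ 1.7994e+02  1.1000e-01 -1.5960e+01] F [-7.1  1.2] 3.7 op 0.0003 j6 49.1
lever angle from yaw 112.9859446482873 radial 93.84108461144244 tangential -17.5695204887331 F tan -7.196298586481948
```

Emit:
apply_moves(targets=[{"travel": [1, 0, 0], "roll": 0, "jaw": 0}, {"travel": [1, 0, 0], "roll": 0, "jaw": 0}, {"travel": [0.5, 0, 0], "roll": 0, "jaw": 0}, {"travel": [0, 0, 0], "roll": 0, "jaw": 0}, {"travel": [0, 0, 0], "roll": 0, "jaw": 0}])

```text
clock: 21.7
tool_pos: [0.5284, 0.033, 0.0522]
orientation: [179.9, 0.1, -16.0]
force: [-8.0, 1.1, 5.0]
opening: 0.0005
gripper_force: 4.1
```

Emit:
apply_moves(targets=[{"travel": [1, 0, 0], "roll": 0, "jaw": 0}, {"travel": [1, 0, 0], "roll": 0, "jaw": 0}, {"travel": [0, 0, 0], "roll": 0, "jaw": 0}, {"travel": [0, 0, 0], "roll": 0, "jaw": 0}])

```text
clock: 22.1
tool_pos: [0.5301, 0.0324, 0.0522]
orientation: [179.9, 0.2, -16.0]
force: [-9.8, 1.6, 5.8]
opening: 0.0003
gripper_force: 4.6
```

```bash
python3 -c "from h import *;lev()"
```

```text
t 22.1 board xy mm [-23.9  14. ] z 52.2 rpy [ 1.7991e+02  1.7000e-01 -1.5970e+01] F [-9.8  1.8] 5.8 op 0.0003 j6 49.4
lever angle from yaw 112.9776634585698 radial 94.14549476154184 tangential -13.714780481688193 F tan -9.885872552636567
```

At 10 N on the peg the lever is at about 2.05 rad. I back off straight, lift away and look.

Emit:
apply_moves(targets=[{"travel": [-4, 0, 0], "roll": 0, "jaw": 0}, {"travel": [-10, 0, 0], "roll": 0, "jaw": 0}, {"travel": [-10, 0, 0], "roll": 0, "jaw": 0}, {"travel": [0, 0, -40], "roll": 0, "jaw": 0}, {"travel": [0, 0, -45], "roll": 0, "jaw": 0}, {"travel": [0, 45, -10], "roll": 0, "jaw": 0}, {"travel": [0, 45, 0], "roll": 0, "jaw": 0}, {"travel": [0, 45, 0], "roll": 0, "jaw": 0}, {"travel": [0, 45, 0], "roll": 0, "jaw": 0}, {"travel": [0, 45, 0], "roll": 0, "jaw": 0}])

```text
clock: 23.1
tool_pos: [0.4463, -0.178, 0.148]
orientation: [-180.0, -0.1, -15.9]
force: [2.0, 0.9, 0.1]
opening: 0.0002
gripper_force: 0.0
```

Emit:
apply_moves(targets=[{"travel": [0, 45, 0], "roll": 0, "jaw": 0}, {"travel": [0, 45, 0], "roll": 0, "jaw": 0}, {"travel": [0, 45, 0], "roll": 0, "jaw": 0}, {"travel": [0, 0, 0], "roll": 0, "jaw": 0}, {"travel": [0, 0, 0], "roll": 0, "jaw": 0}])

```text
clock: 23.6
tool_pos: [0.4093, -0.3074, 0.1474]
orientation: [180.0, -0.0, -16.1]
force: [0.5, 0.8, -0.9]
opening: 0.0005
gripper_force: 0.0
```

```bash
python3 -c "
from h import *;st()
i=ctrl.snapshot('top')[:,:,::-1][190:315,228:436]
cv2.imwrite('pics/top7.png',cv2.resize(i,(800,481),interpolation=cv2.INTER_CUBIC))"
```

```text
t 23.6 board xy mm [-150.9 -323.5] z 147.4 rpy [ 1.800e+02 -2.000e-02 -1.608e+01] F [0.5 0.8] -0.9 op 0.0005 j6 88.8
```

View pics/top7.png

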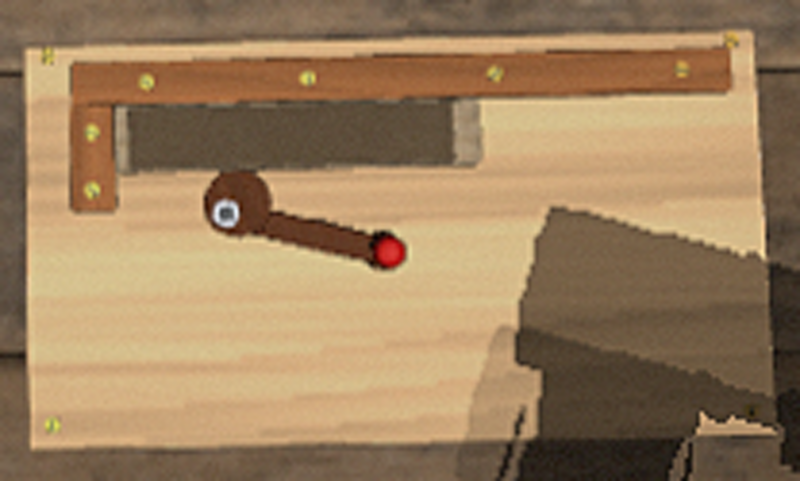

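The bar is flush against the fence and its end, at (115,135), meets the stop. The cam touches its near face and the peg is at (389,251). I check the lever angle before handing in.

```bash
python3 -c "
from h import *
b=lambda p:(p[:,:2]-CB)@RB*1000
p=b(ray(crop([(389,251)]),.062))[0]-[16.8,100];print(p,np.radians(np.degrees(np.arctan2(p[1],p[0]))%360-140))
print(b(ray(crop([(115,105),(482,95),(480,165),(116,174)]),.031)))"
```

```text
[-23.0223795  -90.16492988] 2.0189333056230208
[[ 81.61222615 163.78913057]
 [ 82.57849066 -50.95610142]
 [ 41.75574552 -48.16308513]
 [ 41.19034333 163.87286434]]
```

The lever held at 2.02 rad. The bar's edges are at x 41–82 and its end at y ≈ 164, so it is home. Handing in.

```bash
python3 -c "
from plant import ctrl
print(ctrl.close_job())"
```

```text
the job is handed in; nothing more can be done
None
```

The job is handed in, though no verdict came back: the bar measured flush with the fence and about 1 mm from the end stop, the lever stayed at about 2.02 rad after 10 N at the peg (the cam's grip itself can't be measured), and the arm was clear at about 24 s.

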